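# Bin the spent capsules and hold the sprung lid

### The arm

A 7-joint arm with a two-finger parallel gripper is mounted at the origin on the work surface. World frame = base frame: x ahead of the robot, y to its left, z up, the work surface at z = 0. Lengths are in m, angles in rad, forces in N, time in s.
With the tool pointing down it reaches from about 0.4 to 0.875 m from the base axis. Payload 19.3 kg.
Tool frame: the origin (TCP) lies midway between the tips of the shut fingers; the grasp point (between the pads) lies 19 mm behind it; z points along the fingers, y is the line along which they close (so a half turn about z gives the same grasp; the last joint's range is limited). The gripper opens to 85 mm and grips with 20 to 120 N. Pads are 22 mm wide; open, the fingers measure 114 mm over their backs; the gripper's body (76 mm by 85 mm) begins 54 mm behind the grasp point. The pads swing forward as they close: fully open they stand 13 mm farther back than shut.
Start: joints at [1.159, 0.521, -0.036, 1.599, 0.021, 1.021, -0.113], TCP at [0.209, -0.589, 0.231] pointing down, gripper open.
Joint ranges: [-2.91, 2.91], [-0.3, 2.13], [-1.5, 1.42], [0.17, 2.43], [-1.26, 4.41], [0.16, 1.93], [-2.52, 2.52]. Speed limits (rad/s): [1.89, 1.89, 2.39, 2.39, 3.01, 3.01, 3.01].

### API

Orientations are given as [roll, pitch, yaw] about the fixed x, y, z axes, in that order (R = Rz(yaw) Ry(pitch) Rx(roll)).
In Python, from workcell import telemetry, grab_frame, calibration, bot, outline_of, landmark_of gives the robot as it stands. The module is installed in compiled form; this text tells all that it offers.
- The arm moves only by the shell command python3 -m inch 'ROWS' [FORCE]. ROWS is JSON, a list of rows, each a list of 7 numbers: the shift along the tool's x, y, z in m, then the turn, a rotation vector about the tool's x, y, z in rad, then the closure, from 0 (fully open) to 1 (shut). A call has 1 to 5 rows; each row shifts and turns the commanded pose from where the row before left it, along the tool's axes as they then stand; what a row does not reach is not made up. A row lasts 1/10 s, in which the tool goes at most 50 mm and 8.59 degrees, less where a joint would pass 70% of its speed; a pose out of reach is approached as far as the arm can. A call is refused whole if a number of a shift passes 0.05 or a number of a turn 0.15, either way. A call with a gripper value outside its range is refused whole. The fingers move at their own pace and stop on an object; FORCE is the grip in N (left out, the last holds). Time passes only in rows, so rows that do not move let the fingers close. It gives the time, the measured TCP pose, the force, the opening and the grip force at its end, in the units of the state.
- telemetry.observe(): the state, without advancing time (a new reading comes with each control period).
- grab_frame(name): name is "scene" or "top" or "wrist"; returns the picture (384x512x3 uint8, red, green, blue); there is no depth.
- calibration(name): a dict with "fovy" (degrees; the focal length in pixels is half the picture's height over the tangent of half this angle, whatever the lens; pixels are square), "cx", "cy" (the principal point, pixels), "pose" (4x4, takes a point from camera to world coordinates). Camera axes: x right, y down, z forward; pixel columns grow to the right and rows downward; lengths in m; the calibration is good to about 2 mm. A picture is of the moment at which its call begins: read the wrist's pose just before it. calibration takes no time and is no camera call; for the wrist camera it gives the pose at the moment of the call.
- bot.job_done(): hands the job in; it is judged then, once.
Trained networks look in the newest picture that a camera, given by its name, has taken for a name from the list of things; names that differ only in an ending like _2 or _b are one class to them, and where a whole thing is asked for, a point or a joint stands for the part that bears it (a point fixed in the world has none). Each returns a list of dicts, best first, with "score" (0 to 1); they miss things now and then, are a little off and sometimes report something else, mostly with a low value. They report only what shows in the picture. A call takes as long as a camera call. They do not tell look-alikes from the thing itself.
- outline_of(label, camera): "region" (384x512 bool, what is visible of it) and "rect" ([left, top, right, bottom] in pixels, round what is visible of it).
- landmark_of(label, camera): "xy" ([column, row] in pixels: a listed point, or the origin of a listed thing).
The state is a dict: "clock": time; "qpos": joint angles; "qd": joint speeds; "joint_efforts": joint torques, N m; "position": TCP position; "tool_rot": TCP orientation; "force": force on the tool from outside, world axes, zero at the start; "moment": the same for the moment, N m; "grip_width": finger opening in m; "finger_force": force on a finger pad.
Only numpy, scipy, OpenCV 4.12 (cv2) and the standard library are available. Lean on these libraries where they do the work, as an engineer would, in place of code of your own. Each camera call takes 0.05 s, during which the arm holds its last target. There are 200 camera calls.

### The job

Lift the capsule bin's sprung lid past its balance point so that it stands open by itself, and drop into the bin the two spent coffee capsules that are standing about on the trolley top. Then take hold of the lid again and bring it down to just below its balance point - only some 5 to 12 degrees under it - and finish while still holding it there: the mouth stays open for my next handful, and the lid will swing shut once you let go. Do not let the lid slam, and leave the fresh capsules in the bowl and everything else where it stands.

Things in the scene. Friction and masses are not known exactly. Their poses are not given: they have to be found in the camera images.
- caddy: capsule bin, a fixed open-topped steel box 160 (x) x 200 (y) x 120 mm high, walls and floor 4 mm thick, with a hinged lid. Origin: centre of its underside, on the trolley top; x points from its front (the side of the pull, towards the robot) to its hinge side, y along the hinge, z up. It stands either left or right of the middle, turned by up to 0.25 rad
- bin_mouth (a point): centre of the bin's open mouth at the rim, 120 mm above the trolley top, under the closed lid; axes as the bin's
- lid_hinge (a point): middle of the lid's hinge line, at the bin's back rim: 82 mm behind the bin's centre (along its +x) and 125 mm above the trolley top; the line runs along the bin's y; axes as the bin's
- lid_pull (a point): grip point of the wooden pull, a tongue on the middle of the lid's front edge, in its plane: 26 mm wide (along the bin's y), 12 mm thick, 51 mm long. The point is 195 mm from the hinge line, 24 mm from the free end. Pinched across its width it pivots between the fingers. Axes turn with the lid: x to the hinge, z out of its top. Shut: 125 mm high, pointing forward; wide open: 319 mm, pointing up
- lid (a joint): lid angle, rad: 0 shut and level, 1.57 upright, 1.66 wide open at its stop. A hinge spring helps to lift the 0.5 kg lid (168 mm from hinge to front edge, 208 wide, 6 thick). Balance point 1.13 rad (65 degrees): below it the weight wins and the lid falls shut, above it the spring carries it wide open and keeps it there. Lifting at the pull takes about 1 N when shut, less towards the balance point
- spent_a_mid (a point): spent coffee capsule, standing nose up on the trolley top, bare aluminium: a truncated cone 29 mm tall, foil flange 37 mm across and 2 mm thick at the bottom, about 31 mm across just above it, 25 mm at 23 mm height and 17 mm at the top; about 14 g. Its centre (half-way up)
- spent_b_mid (a point): spent coffee capsule, standing nose up on the trolley top, bare aluminium: a truncated cone 29 mm tall, foil flange 37 mm across and 2 mm thick at the bottom, about 31 mm across just above it, 25 mm at 23 mm height and 17 mm at the top; about 14 g. Its centre (half-way up)
- fresh_0_mid (a point): fresh coffee capsule, of the same shape as the spent ones, standing in the wooden bowl; to be left there. Its centre
- fresh_1_mid (a point): fresh coffee capsule, of the same shape as the spent ones, standing in the wooden bowl; to be left there. Its centre
- fresh_2_mid (a point): fresh coffee capsule, of the same shape as the spent ones, standing in the wooden bowl; to be left there. Its centre
- bowl: small olive wood bowl, 150 mm across, 42 mm high, with three fresh capsules in it. Origin: centre of its underside. It stays where it is.
- cup: ceramic espresso cup, 64 mm across, 56 mm high, handle along its +y out to 52 mm, standing in a row with the two spent capsules. Origin: centre of its underside. It stays where it is.
- rack: white plastic cup rack, a fixed grid on four legs over a drip tray, 158 (x) x 216 (y) x 64 mm high, on the other side of the middle from the bin. Origin: centre of its underside
- rack_cup: the same kind of espresso cup, upside down on the rack. Origin: centre of its rim, which rests on the rack 60 mm above the trolley top; the cup's top is at 116 mm. It stays where it is.
- jug: milk frother jug, 108 mm across, 178 mm high, with a handle out to 95 mm and a press button lid, at the back. Origin: centre of its underside. It stays where it is.
- tamper: steel tamper, 58 mm across, 90 mm high, standing at the right beside a steel knock box. Origin: centre of its underside. It stays where it is.
- syrup: glass syrup bottle, 68 mm across, 220 mm high, at the back. Origin: centre of its underside. It stays where it is.
Things that resemble listed ones, but are neither listed nor needed, are in the scene too. What is shaped like the part that bears fresh_2_mid but black or blue is not meant.

How it is judged:
On the way, in this order (a step that is already met when the one before it is completed fails the run):
1. the lid has been raised past its balance point and stands open by itself, untouched by the robot (beyond 1.4 rad) (value of joint lid above 1.4 rad and contact force between each of the fingers, the arm and lid below 0.05 N), for 0.3 s.
2. both spent capsules lie in the bin, let go, with the lid still open beyond its balance point (x of spent_a_mid in the frame of caddy between -0.076 and 0.076 m and y of spent_a_mid in the frame of caddy between -0.096 and 0.096 m and z of spent_a_mid in the frame of caddy between 0 and 0.1 m and x of spent_b_mid in the frame of caddy between -0.076 and 0.076 m and y of spent_b_mid in the frame of caddy between -0.096 and 0.096 m and z of spent_b_mid in the frame of caddy between 0 and 0.1 m and contact force between the fingers and spent_a below 0.05 N and contact force between the fingers and spent_b below 0.05 N and value of joint lid above 1.13 rad), for 0.2 s.
At the end, for the whole second after the job is handed in: the fingers hold the lid still 2 to 17 degrees below its balance point (joint 0.83 to 1.10 rad, under 0.1 rad/s, finger force over 0.05 N), both spent capsules lie in the bin clear of the lid, the fresh ones are in the bowl, and nothing else has moved 30 mm (value of joint lid between 0.83 and 1.1 rad and velocity of joint lid between -0.1 and 0.1 rad/s and contact force between the fingers and lid above 0.05 N and x of spent_a_mid in the frame of caddy between -0.076 and 0.076 m and y of spent_a_mid in the frame of caddy between -0.096 and 0.096 m and z of spent_a_mid in the frame of caddy between 0 and 0.1 m and x of spent_b_mid in the frame of caddy between -0.076 and 0.076 m and y of spent_b_mid in the frame of caddy between -0.096 and 0.096 m and z of spent_b_mid in the frame of caddy between 0 and 0.1 m and contact force between lid and spent_a below 0.05 N and contact force between lid and spent_b below 0.05 N and distance of each of jug, cup, rack_cup, tamper, bowl, syrup from where it was at the start of the episode below 0.03 m and horizontal distance between each of fresh_0_mid, fresh_1_mid, fresh_2_mid and bowl below 0.05 m and distance of each of fresh_0_mid, fresh_1_mid, fresh_2_mid from where it was at the start of the episode below 0.04 m); the arm keeps its last pose, push and grip.
It fails at once if the lid is let slam (it closes faster than 3 rad/s) (velocity of joint lid below -3 rad/s).
It fails at once if a bystander is shoved by more than 30 mm or tipped over (distance of any of jug, cup, rack_cup, tamper, bowl, syrup from where it was at the start of the episode above 0.03 m or angle between any of jug, cup, tamper, syrup, bowl's own z axis and vertical above 0.5 rad).
It fails at once if a fresh capsule is taken from its place in the bowl (distance of any of fresh_0_mid, fresh_1_mid, fresh_2_mid from where it was at the start of the episode above 0.04 m).
It also fails if it takes over 72 s, if anything falls off the work surface, if the arm or the gripper's body presses on something with over 40 N, if the wrist force passes 120 N, or if a joint passes its speed limit or range.

## Working session

There is one attempt and no reset: what is moved stays moved. The work goes in short steps, Python scripts to look and compute and a shell command to move; the robot and the scene stay as the last step left them, time stands still between calls to the robot, and variables do not carry over. Pictures are saved under pics/ and viewed, at most 10 in all, crops included, and the job is handed in when it is done.

```bash
mkdir -p pics; cat > h.py <<'E'
import numpy as np, cv2
from scipy.spatial.transform import Rotation as R
from workcell import telemetry, grab_frame, calibration, bot, outline_of, landmark_of
def ray(cam,xy):
    c=calibration(cam); f=192/np.tan(np.radians(c["fovy"])/2)
    P=np.array(c["pose"]); d=P[:3,:3]@np.array([(xy[0]-c["cx"])/f,(xy[1]-c["cy"])/f,1]); return P[:3,3],d
def atz(cam,xy,z):
    o,d=ray(cam,xy); return o+d*(z-o[2])/d[2]
def proj(cam,p):
    c=calibration(cam); f=192/np.tan(np.radians(c["fovy"])/2); P=np.array(c["pose"])
    q=P[:3,:3].T@(np.array(p)-P[:3,3]); return q[:2]/q[2]*f+[c["cx"],c["cy"]]
def save(cam,name):
    im=grab_frame(cam); cv2.imwrite("pics/"+name,cv2.cvtColor(im,cv2.COLOR_RGB2BGR)); return im
E
python3 - <<'E'
from h import *
s=telemetry.observe(); print({k:np.round(v,3) for k,v in s.items()})
a=save("scene","s0.png"); 
b=save("top","t0.png")
Z=dict(caddy=0,bin_mouth=.12,lid_hinge=.125,lid_pull=.125,spent_a_mid=.0145,fresh_0_mid=.02,bowl=0,cup=0,rack=0,rack_cup=.06,jug=0,tamper=0,syrup=0)
for n,z in Z.items():
  for cam in ("top","scene"):
    for r in landmark_of(n,cam)[:6]:
        print(n,cam,round(r["score"],2),np.round(r["xy"]),np.round(atz(cam,r["xy"],z),3))
E
```

```text
{'clock': np.float64(0.0), 'qpos': array([ 1.159,  0.522, -0.036,  1.6  ,  0.021,  1.021, -0.113]), 'qd': array([-0.001, -0.   ,  0.002,  0.001, -0.001, -0.   , -0.001]), 'joint_efforts': array([ 1.0000e-03, -9.2712e+01,  1.9800e+00, -3.6994e+01,  1.8000e-02,
        8.0000e-03,  0.0000e+00]), 'position': array([ 0.209, -0.589,  0.231]), 'tool_rot': array([-3.14 ,  0.   ,  0.342]), 'force': array([ 0.621,  0.531, -0.321]), 'moment': array([ 0.04 , -0.014,  0.014]), 'finger_force': np.float64(0.0), 'grip_width': np.float64(0.085)}
caddy top 0.73 [342. 225.] [ 0.51  -0.273  0.   ]
caddy scene 0.63 [183. 169.] [ 0.505 -0.268  0.   ]
bin_mouth top 0.7 [346. 220.] [ 0.513 -0.265  0.12 ]
bin_mouth top 0.31 [342. 192.] [ 0.591 -0.257  0.12 ]
bin_mouth scene 0.82 [179. 143.] [ 0.525 -0.259  0.12 ]
lid_hinge top 0.7 [340. 192.] [ 0.59  -0.253  0.125]
lid_hinge scene 0.79 [169. 155.] [ 0.599 -0.247  0.125]
lid_hinge scene 0.49 [191. 121.] [ 0.411 -0.285  0.125]
lid_pull top 0.77 [360. 260.] [ 0.404 -0.296  0.125]
lid_pull scene 0.92 [192. 118.] [ 0.392 -0.29   0.125]
spent_a_mid top 0.52 [251.
[... 356 characters left out ...]
   ]
bowl scene 0.78 [212. 251.] [ 0.773 -0.012 -0.   ]
cup top 0.73 [258. 257.] [ 0.422 -0.019  0.   ]
cup scene 0.65 [265. 180.] [ 0.437 -0.002  0.   ]
rack top 0.57 [179. 229.] [0.509 0.214 0.   ]
rack scene 0.86 [322. 216.] [0.508 0.214 0.   ]
rack_cup top 0.66 [174. 232.] [0.496 0.218 0.06 ]
rack_cup scene 0.62 [325. 198.] [0.5   0.211 0.06 ]
rack_cup scene 0.5 [150. 222.] [ 0.802 -0.184  0.06 ]
jug top 0.7 [323. 144.] [ 0.763 -0.229  0.   ]
jug scene 0.69 [150. 219.] [ 0.748 -0.23  -0.   ]
tamper top 0.77 [400. 252.] [ 0.427 -0.441  0.   ]
tamper scene 0.71 [150. 139.] [ 0.411 -0.46   0.   ]
syrup top 0.83 [120. 167.] [0.705 0.397 0.   ]
syrup scene 0.94 [368. 282.] [0.689 0.395 0.   ]
```

View pics/t0.png

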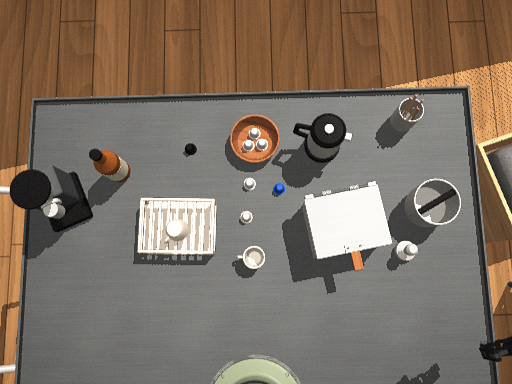

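View pics/s0.png

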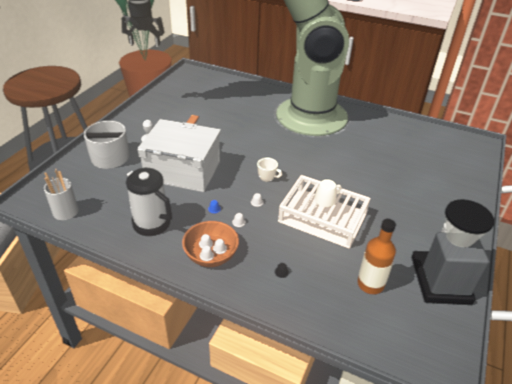

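Top view: the spent capsules are the bare ones at about (250,184) and (246,217), in a row with the cup at (254,257). Look-alikes are the blue capsule at (280,188), the black one at (190,149), and the fresh ones in the bowl at (254,133), (248,145) and (262,145). The bin is on the right, with its orange pull at (357,260).

```bash
python3 - <<'E'
from h import *
im=cv2.imread("pics/t0.png"); cv2.imwrite("pics/c0.png",cv2.resize(im[110:280,170:400],None,fx=3.4,fy=3.4,interpolation=cv2.INTER_CUBIC))
for cam in("top","scene"):
  grab_frame(cam)
  for n in("spent_a_mid","spent_b_mid"):
    for r in outline_of(n,cam):
      ys,xs=np.nonzero(r["region"]); print(cam,n,round(r["score"],2),r["rect"],xs.mean(),ys.mean(),np.round(atz(cam,(xs.mean(),ys.mean()),.014),3))
hsv=cv2.cvtColor(im,cv2.COLOR_BGR2HSV)
m=cv2.inRange(hsv,(5,150,120),(20,255,255)); m[:230]=0;m[:,:330]=0;m[:,380:]=0
ys,xs=np.nonzero(m);print("pull rect",cv2.minAreaRect(np.c_[xs,ys].astype(np.float32)))
h=np.array([.594,-.25,.125])
for p in ([.592,-.250],[.51,-.268]):print(proj("top",[*p,.12]))
E
```

```text
top spent_b_mid 0.54 [239.7, 207.7, 254.9, 222.4] 246.17241379310346 215.73275862068965 [0.544 0.012 0.014]
scene spent_b_mid 0.43 [251.0, 194.8, 266.0, 207.8] 256.2393162393162 200.4188034188034 [0.55  0.018 0.014]
scene spent_b_mid 0.31 [275.8, 175.4, 370.0, 251.1] 322.55564761115716 213.24523612261805 [0.514 0.214 0.014]
pull rect ((356.9016418457031, 260.40728759765625), (18.138668060302734, 9.06933307647705), 77.00537872314453)
[338.98343113 191.64866983]
[347.09245251 220.97432716]
```

View pics/c0.png

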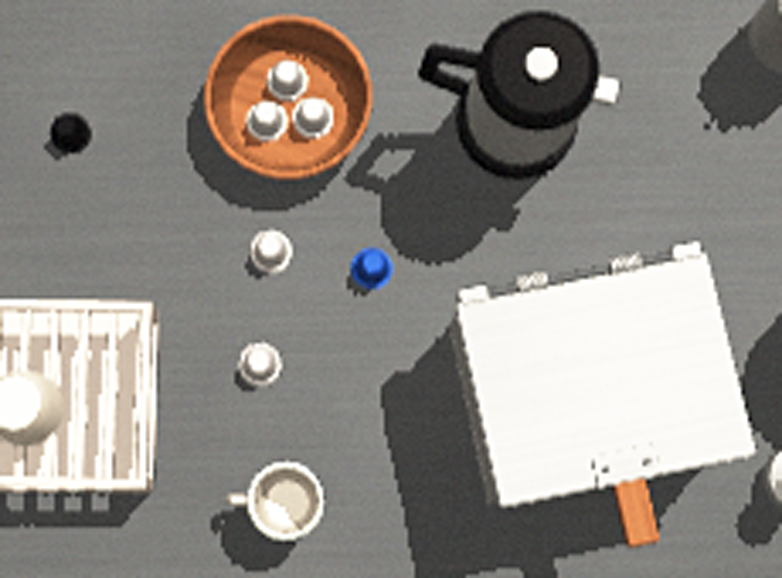

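The crop confirms it: the bare capsules at (250,184) and (246.5,217) stand on the trolley in a row with the cup, and the blue one is separate. Next I move above the pull.

```bash
python3 -m inch '[[0,0,0,0,0,0.12,0],[0.032,-0.031,0,0,0,0,0],[0.032,-0.031,0,0,0,0,0],[0.032,-0.031,0,0,0,0,0],[0.032,-0.031,0,0,0,0,0]]' 30; python3 -m inch '[[0.032,-0.031,0,0,0,0,0],[0.032,-0.031,0,0,0,0,0],[0.032,-0.031,0,0,0,0,0],[0.030,-0.031,0,0,0,0,0],[0,0,0,0,0,0,0]]'
python3 - <<'E'
from h import *
s=telemetry.observe(); print(s["position"],s["tool_rot"])
im=save("wrist","w0.png")
for n,z in(("lid_pull",.125),):
  for r in landmark_of(n,"wrist"): print(r["score"],r["xy"],atz("wrist",r["xy"],z))
hsv=cv2.cvtColor(im,cv2.COLOR_RGB2HSV)
m=cv2.inRange(hsv,(5,140,100),(20,255,255)); c=max(cv2.findContours(m,0,1)[0],key=cv2.contourArea)
b=cv2.boxPoints(cv2.minAreaRect(c)); print(b); print([atz("wrist",p,.131).round(4) for p in b])
E
```

```text
clock: 2.2
position: [0.3078, -0.4382, 0.2314]
tool_rot: [3.141, -0.0, 0.222]
force: [1.1, -0.4, -0.1]
grip_width: 0.0853
finger_force: 0.0
clock: 2.7
position: [0.4057, -0.2863, 0.2315]
tool_rot: [-3.141, -0.002, 0.229]
force: [-1.7, -1.7, 0.2]
grip_width: 0.0852
finger_force: 0.0
[ 0.40574847 -0.28626266  0.2315474 ] [-3.14063370e+00 -1.66637710e-03  2.28727727e-01]
0.69 [249.3, 193.5] [ 0.39856419 -0.28915621  0.125     ]
[[234.5276  215.97514]
 [237.17403 165.69337]
 [264.15192 167.11327]
 [261.5055  217.39503]]
[array([ 0.375 , -0.2799,  0.131 ]), array([ 0.4238, -0.2721,  0.131 ]), array([ 0.4281, -0.2966,  0.131 ]), array([ 0.3794, -0.3057,  0.131 ])]
```

View pics/w0.png

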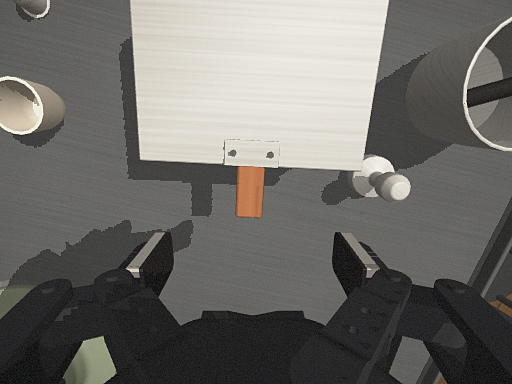

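The wrist view shows the orange pull at about (250,192), with corners giving roughly 25 x 50 mm, as specified. Its grip point is at (0.400,-0.289), yaw about 0.185. I'll descend and pinch.

```bash
python3 -m inch '[[-0.006,0.002,0.03,0,0,0.044,0],[0,0,0.035,0,0,0,0],[0,0,0.035,0,0,0,0],[0,0,0.027,0,0,0,0],[0,0,0,0,0,0,0]]' 30; python3 -m inch '[[0,0,0,0,0,0,0.6],[0,0,0,0,0,0,1],[0,0,0,0,0,0,1],[0,0,0,0,0,0,1],[0,0,0,0,0,0,1]]' 30
```

```text
clock: 3.3
position: [0.3951, -0.2945, 0.1017]
tool_rot: [-3.139, 0.004, 0.176]
force: [0.1, 0.1, 1.2]
grip_width: 0.0856
finger_force: 0.0
clock: 3.8
position: [0.3962, -0.2865, 0.104]
tool_rot: [-3.131, 0.004, 0.183]
force: [-6.2, 57.4, 15.7]
grip_width: 0.0272
finger_force: 28.6
```

```bash
python3 -m inch '[[0,-0.004,0,0,0,0,1],[0,0,0,0,0,0,1]]' 30;  python3 -m inch '[[0,0,0,0,0,0,1],[0,0,0,0,0,0,1]]' 30
```

```text
clock: 4.0
position: [0.396, -0.2855, 0.1046]
tool_rot: [-3.135, 0.002, 0.181]
force: [-4.1, 35.7, 12.6]
grip_width: 0.0255
finger_force: 31.6
clock: 4.2
position: [0.396, -0.2854, 0.1046]
tool_rot: [-3.135, 0.002, 0.181]
force: [-4.8, 35.8, 11.8]
grip_width: 0.0255
finger_force: 31.6
```

```bash
python3 -m inch '[[0,-0.006,-0.002,0,0,0,1],[0,0,0,0,0,0,1],[0,0,0,0,0,0,1]]' 30; python3 -c "
from h import *
s=telemetry.observe();print(s['force'],s['moment'],s['position'])"
```

```text
clock: 4.5
position: [0.396, -0.2851, 0.1073]
tool_rot: [3.14, -0.001, 0.178]
force: [1.3, -3.9, 1.2]
grip_width: 0.0253
finger_force: 31.8
[ 1.25484851 -3.85643473  1.21919129] [-0.69235092 -0.06990779  0.12991938] [ 0.39604132 -0.28510765  0.10727574]
```

```bash
python3 -m inch '[[0.001,0,-0.0197,0,0,0,1],[0.003,0,-0.0195,0,0,0,1],[0.005,0,-0.019,0,0,0,1],[0.007,0,-0.0185,0,0,0,1],[0.0085,0,-0.018,0,0,0,1]]' 20;python3 -m inch '[[0.010,0,-0.017,0,0,0,1],[0.012,0,-0.016,0,0,0,1],[0.0135,0,-0.0145,0,0,0,1],[0,0,0,0,0,0,1]]'
```

```text
clock: 5.0
position: [0.4198, -0.2808, 0.2023]
tool_rot: [3.14, -0.001, 0.177]
force: [6.6, -7.7, -6.0]
grip_width: 0.0255
finger_force: 31.3
clock: 5.4
position: [0.4559, -0.2743, 0.2507]
tool_rot: [3.14, -0.002, 0.178]
force: [-2.4, -5.5, 3.3]
grip_width: 0.0255
finger_force: 34.0
```

Small forces; it's following the arc. I'll continue to about 1.45 rad.

```bash
python3 -m inch '[[0.015,0,-0.013,0,0,0,1],[0.016,0,-0.0115,0,0,0,1],[0.017,0,-0.0098,0,0,0,1],[0.018,0,-0.008,0,0,0,1],[0,0,0,0,0,0,1]]' 20;python3 -m inch '[[0.0187,0,-0.0062,0,0,0,1],[0.0192,0,-0.0043,0,0,0,1],[0.0146,0,-0.002,0,0,0,1],[0,0,0,0,0,0,1]]'
```

```text
clock: 5.9
position: [0.5212, -0.2626, 0.2923]
tool_rot: [3.14, -0.002, 0.178]
force: [-2.2, -4.2, 8.5]
grip_width: 0.0252
finger_force: 38.1
clock: 6.3
position: [0.5727, -0.2533, 0.3043]
tool_rot: [3.14, -0.002, 0.178]
force: [1.2, -3.4, 6.6]
grip_width: 0.0253
finger_force: 40.9
```

```bash
python3 -m inch '[[0,0,0,0,0,0,0.6],[0,0,0,0,0,0,0],[0,0,0,0,0,0,0],[0,0,0,0,0,0,0]]'; python3 - <<'E'
from h import *
for c in("scene",): save(c,"s1.png")
s=telemetry.observe();print(s["position"],s["force"],s["finger_force"])
E
```

```text
clock: 6.7
position: [0.571, -0.2529, 0.3033]
tool_rot: [-3.141, 0.0, 0.178]
force: [-0.4, 0.3, -0.3]
grip_width: 0.0757
finger_force: 0.0
[ 0.57104323 -0.25285839  0.30330931] [-0.4762834   0.18374641 -0.61892923] 0.0
```

View pics/s1.png

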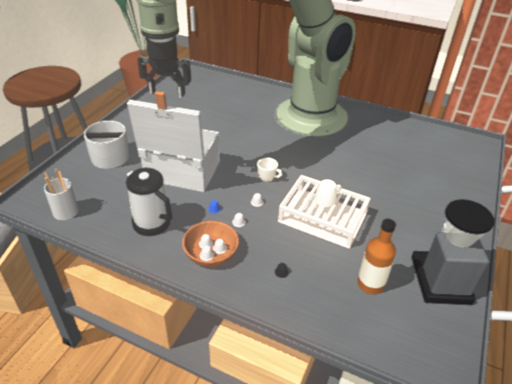

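The lid stands open with the pull (161,101) free between the open fingers. I retreat straight up, then go over to capsule b.

```bash
python3 -m inch '[[0,0,-0.03,0,0,0,0],[0,0,-0.03,0,0,0,0],[0,0,-0.025,0,0,0,0],[0,-0.02,0,0,0,0.09,0],[0,-0.02,0,0,0,0.088,0]]'; python3 -m inch '[[-0.005,-0.04,0,0,0,0,0],[-0.005,-0.045,0,0,0,0,0],[-0.005,-0.045,0.01,0,0,0,0],[-0.005,-0.045,0.02,0,0,0,0],[0,-0.045,0.02,0,0,0,0]]'; python3 -m inch '[[0,0,0.045,0,0,0,0],[0,0,0.045,0,0,0,0],[0,0,0.045,0,0,0,0],[0,0,0.035,0,0,0,0],[0,0,0,0,0,0,0]]'
python3 - <<'E'
from h import *
s=telemetry.observe(); print(s["position"],s["tool_rot"])
im=save("wrist","w1.png")
for r in landmark_of("spent_a_mid","wrist"): print(r["score"],r["xy"],atz("wrist",r["xy"],.0145))
for r in outline_of("spent_a_mid","wrist"): print(r["score"],r["rect"])
E
```

```text
clock: 7.25
position: [0.5657, -0.2133, 0.3889]
tool_rot: [3.141, -0.001, -0.005]
force: [-0.0, 0.5, -0.5]
grip_width: 0.0855
finger_force: 0.0
clock: 7.75
position: [0.5453, 0.0083, 0.3383]
tool_rot: [3.142, -0.001, -0.001]
force: [1.5, -0.1, -0.0]
grip_width: 0.0856
finger_force: 0.0
clock: 8.25
position: [0.5436, 0.0066, 0.1647]
tool_rot: [3.141, 0.007, 0.0]
force: [0.1, -1.2, -0.1]
grip_width: 0.0857
finger_force: 0.0
[0.54364529 0.00659451 0.16471538] [3.14128001e+00 6.63196559e-03 1.10323647e-04]
0.96 [253.1, 80.7] [0.64952637 0.00575304 0.0145    ]
0.97 [236.2, 62.9, 272.5, 102.4]
```

View pics/w1.png

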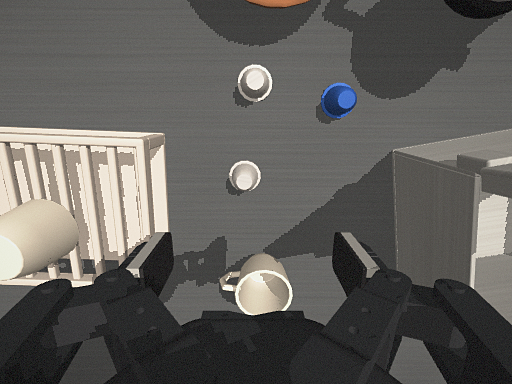

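The wrist view shows capsule b at about (245,176), a at (255,82), blue at (338,100), and the cup at (264,290). Next I project the flange outlines.

```bash
python3 - <<'E'
from h import *
im=grab_frame("wrist"); g=im.astype(int)
m=((g.min(2)>120)&((g.max(2)-g.min(2))<40)).astype(np.uint8)
for n,(u,v) in dict(b=(245,176),a=(255,83)).items():
    l=cv2.connectedComponents(m)[1]; k=l[v,u]; ys,xs=np.nonzero(l==k)
    c,r=cv2.minEnclosingCircle(np.c_[xs,ys].astype(np.float32)); print(n,c,r,atz("wrist",c,.001).round(4), atz("wrist",(c[0]+r,c[1]),.001)[1]-atz("wrist",(c[0]-r,c[1]),.001)[1])
print(telemetry.observe()["position"])
E
```

```text
b (245.0, 178.40475463867188) 15.480417251586914 [0.5436 0.0153 0.001 ] -0.03698280223488292
a (255.08441162109375, 87.79869842529297) 18.224414825439453 [0.6453 0.0035 0.001 ] -0.039859326562173086
[0.54706153 0.0067233  0.1703814 ]
```

```bash
python3 -m inch '[[-0.003,-0.009,0.04,0,0,0,0],[0,0,0.045,0,0,0,0],[0,0,0.045,0,0,0,0],[0,0,0.03,0,0,0,0],[0,0,0,0,0,0,0]]' 25; python3 -m inch '[[0,0,0,0,0,0,0],[0,0,0,0,0,0,0]]'
```

```text
clock: 8.95
position: [0.5422, 0.0157, 0.0067]
tool_rot: [3.141, 0.003, -0.0]
force: [-0.3, -0.2, 0.4]
grip_width: 0.0856
finger_force: 0.0
clock: 9.15
position: [0.5446, 0.0157, 0.0108]
tool_rot: [-3.141, -0.003, -0.001]
force: [0.4, 0.5, -0.6]
grip_width: 0.0853
finger_force: 0.0
```

```bash
python3 -m inch '[[0,0,0.006,0,0,0,0.4],[0,0,0,0,0,0,1],[0,0,0,0,0,0,1],[0,0,0,0,0,0,1],[0,0,0,0,0,0,1]]' 25; python3 -m inch '[[0,0,-0.01,0,0,0,1],[0,0,-0.03,0,0,0,1],[0,0,-0.04,0,0,0,1],[0,0,-0.04,0,0,0,1],[0,0,0,0,0,0,1]]'
```

```text
clock: 9.65
position: [0.5431, 0.0157, 0.0027]
tool_rot: [-3.142, -0.0, -0.0]
force: [-1.3, -0.0, 7.6]
grip_width: 0.0279
finger_force: 24.4
clock: 10.15
position: [0.5453, 0.0158, 0.1276]
tool_rot: [-3.141, -0.007, -0.001]
force: [-0.3, -0.7, -1.1]
grip_width: 0.0279
finger_force: 24.6
```

```bash
python3 -m inch '[[0,0,-0.04,0,0,0,1],[0,0.01,-0.03,0,0,0,1],[-0.01,0.045,0,0,0,0,1],[-0.01,0.045,0,0,0,0,1],[-0.01,0.045,0,0,0,0,1]]';python3 -m inch '[[-0.009,0.045,0,0,0,0,1],[0,0.045,0,0,0,0,1],[0,0.019,0,0,0,-0.09,1],[0,0,0.02,0,0,-0.088,1],[0,0,0,0,0,0,1]]'; python3 -c "
from h import *
save('wrist','w2.png');s=telemetry.observe();print(s['position'],s['grip_width'])"
```

```text
clock: 10.65
position: [0.5122, -0.1307, 0.1929]
tool_rot: [3.141, -0.001, 0.001]
force: [0.5, 0.1, -0.6]
grip_width: 0.028
finger_force: 24.7
clock: 11.15
position: [0.5025, -0.2384, 0.1708]
tool_rot: [-3.14, 0.002, 0.178]
force: [-0.3, 0.3, -0.1]
grip_width: 0.0279
finger_force: 24.7
[ 0.50313946 -0.23795564  0.17180325] 0.02815084098170722
```

View pics/w2.png

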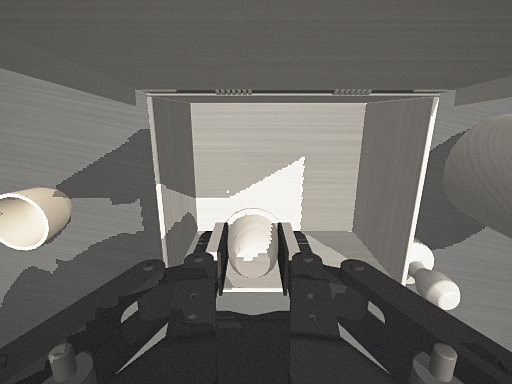

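The capsule is held at (250,240) over the open mouth. I lower it and release with the fingers only part open.

```bash
python3 -m inch '[[0.006,0,0.03,0,0,0,1],[0,0,0.025,0,0,0,1],[0,0,0,0,0,0,1],[0,0,0,0,0,0,0.4],[0,0,0,0,0,0,0.4]]';python3 -m inch '[[0,0,0,0,0,0,0.4],[0,0,-0.03,0,0,0,0.4],[0,0,-0.04,0,0,0,0],[0,0,-0.02,0,0,0,0],[0,-0.02,0,0,0,0.09,0]]'; python3 -m inch '[[0,-0.03,0,0,0,0.088,0],[0.02,-0.04,0,0,0,0,0],[0.02,-0.045,0,0,0,0,0],[0.02,-0.045,0,0,0,0,0],[0.02,-0.04,0,0,0,0,0]]'
python3 -m inch '[[0.006,-0.02,0.03,0,0,0,0],[0,0,0,0,0,0,0],[0,0,0,0,0,0,0]]'
python3 - <<'E'
from h import *
s=telemetry.observe(); print(s["position"],s["tool_rot"])
im=grab_frame("wrist")
for r in landmark_of("spent_a_mid","wrist"): print(r["score"],r["xy"],atz("wrist",r["xy"],.0145))
for r in outline_of("spent_a_mid","wrist"):
    c,rr=cv2.minEnclosingCircle(np.argwhere(r["region"])[:,::-1].astype(np.float32)); print(r["score"],r["rect"],c,rr,atz("wrist",c,.001))
save("top","t1.png")
E
```

```text
clock: 11.7
position: [0.5106, -0.2373, 0.119]
tool_rot: [3.141, -0.002, 0.177]
force: [0.5, 0.9, 0.3]
grip_width: 0.0511
finger_force: 0.0
clock: 12.2
position: [0.5076, -0.2199, 0.2111]
tool_rot: [3.138, -0.005, 0.084]
force: [0.5, 0.2, -1.6]
grip_width: 0.0856
finger_force: 0.0
clock: 12.7
position: [0.5844, -0.0153, 0.2085]
tool_rot: [-3.141, -0.001, -0.0]
force: [0.9, -0.5, 0.1]
grip_width: 0.0854
finger_force: 0.0
clock: 13.0
position: [0.5895, 0.0024, 0.1776]
tool_rot: [3.141, 0.0, 0.0]
force: [0.1, -0.7, 0.4]
grip_width: 0.0854
finger_force: 0.0
[0.58953858 0.0023695  0.17757272] [3.14134620e+00 4.16572597e-04 1.76509619e-04]
0.97 [250.4, 123.4] [0.65025836 0.00292857 0.0145    ]
0.88 [235.8, 109.7, 266.4, 143.3] (251.02830505371094, 127.80188751220703) 15.72300910949707 [0.64494229 0.00221154 0.001     ]
```

View pics/t1.png

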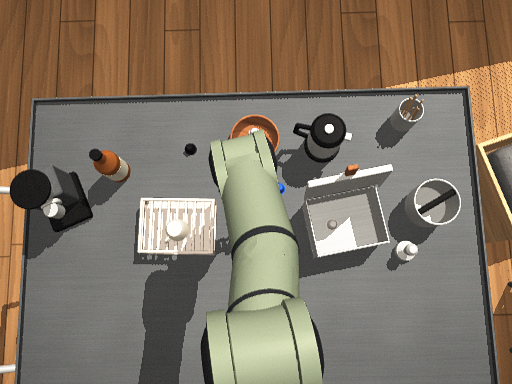

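Capsule b lies in the bin at (332,224) and the lid stands open. Capsule a is at (0.645,0.002).

```bash
python3 -m inch '[[0.028,0,0.02,0,0,0,0],[0.028,0,0.03,0,0,0,0],[0,0,0.045,0,0,0,0],[0,0,0.045,0,0,0,0],[0,0,0.025,0,0,0,0]]' 25; python3 -m inch '[[0,0,0,0,0,0,0],[0,0,0,0,0,0,0]]'
```

```text
clock: 13.7
position: [0.6444, 0.0013, 0.0095]
tool_rot: [3.141, 0.003, -0.001]
force: [0.7, 0.0, 0.2]
grip_width: 0.0855
finger_force: 0.0
clock: 13.9
position: [0.6463, 0.0018, 0.0135]
tool_rot: [3.142, -0.001, -0.001]
force: [-0.4, -0.3, 0.3]
grip_width: 0.0852
finger_force: 0.0
```

```bash
python3 -m inch '[[0,0,0.009,0,0,0,0.4],[0,0,0,0,0,0,1],[0,0,0,0,0,0,1],[0,0,0,0,0,0,1],[0,0,0,0,0,0,1]]' 25; python3 -m inch '[[0,0,-0.01,0,0,0,1],[0,0,-0.03,0,0,0,1],[0,0,-0.045,0,0,0,1],[0,0,-0.045,0,0,0,1],[0,0,-0.045,0,0,0,1]]'
```

```text
clock: 14.4
position: [0.6461, 0.0023, 0.0041]
tool_rot: [-3.142, -0.001, -0.0]
force: [-2.0, -0.5, 6.8]
grip_width: 0.0277
finger_force: 24.4
clock: 14.9
position: [0.6454, 0.0023, 0.181]
tool_rot: [-3.141, -0.001, -0.0]
force: [1.1, 0.6, 0.5]
grip_width: 0.0278
finger_force: 24.6
```

```bash
python3 -m inch '[[-0.04,0.01,-0.01,0,0,0,1],[-0.04,0.02,0,0,0,0,1],[-0.035,0.03,0,0,0,0,1],[-0.017,0.04,0,0,0,0,1],[0,0.045,0,0,0,0,1]]';python3 -m inch '[[0,0.045,0,0,0,0,1],[0,0.045,0,0,0,0,1],[0,0.045,0,0,0,-0.09,1],[0.003,0.018,0.02,0,0,-0.088,1],[0,0,0,0,0,0,1]]'
```

```text
clock: 15.4
position: [0.5117, -0.1433, 0.1897]
tool_rot: [3.141, -0.001, 0.001]
force: [2.5, -0.4, 0.9]
grip_width: 0.0281
finger_force: 24.6
clock: 15.9
position: [0.5169, -0.2981, 0.167]
tool_rot: [-3.141, 0.002, 0.177]
force: [-0.9, 0.3, -0.3]
grip_width: 0.0277
finger_force: 24.6
```

```bash
python3 -m inch '[[0,0,0.03,0,0,0,1],[0,0,0.022,0,0,0,1],[0,0,0,0,0,0,1],[0,0,0,0,0,0,0.4],[0,0,0,0,0,0,0.4]]';python3 -m inch '[[0,0,0,0,0,0,0.4],[0,0,-0.03,0,0,0,0.4],[0,0,-0.045,0,0,0,0],[0,0,-0.045,0,0,0,0],[0,0,-0.045,0,0,0,0]]'; python3 -m inch '[[0,0,-0.045,0,0,0,0],[0,0,-0.045,0,0,0,0],[0,0,-0.01,0,0,0,0],[0,0,0,0,0,0,0],[0,0,0,0,0,0,0]]'
python3 - <<'E'
from h import *
s=telemetry.observe(); print(s["position"],s["tool_rot"],s["grip_width"])
im=save("wrist","w3.png")
save("top","t2.png")
for cam in("wrist","top"):
  for r in landmark_of("lid_pull",cam): print(cam,r["score"],r["xy"],atz(cam,r["xy"],.319))
w=cv2.imread("pics/w3.png");t=cv2.imread("pics/t2.png")
cv2.imwrite("pics/c3.png",np.hstack([cv2.resize(w,(400,300)),cv2.resize(t[130:280,270:420],(300,300))]))
E
```

```text
clock: 16.4
position: [0.519, -0.2953, 0.118]
tool_rot: [3.14, -0.002, 0.178]
force: [0.4, 0.3, 0.6]
grip_width: 0.051
finger_force: 0.0
clock: 16.9
position: [0.518, -0.2951, 0.2841]
tool_rot: [3.141, -0.001, 0.178]
force: [-0.0, -0.2, 0.1]
grip_width: 0.0855
finger_force: 0.0
clock: 17.4
position: [0.5178, -0.2951, 0.3804]
tool_rot: [-3.141, 0.001, 0.178]
force: [0.5, -0.4, -0.9]
grip_width: 0.0852
finger_force: 0.0
[ 0.51782195 -0.29511464  0.38040812] [-3.14098845e+00  8.91363339e-04  1.77768016e-01] 0.08521648330459318
wrist 0.8 [207.5, 73.0] [ 0.60837529 -0.24726206  0.319     ]
top 0.93 [350.8, 171.0] [ 0.60744531 -0.2481251   0.319     ]
```

View pics/c3.png

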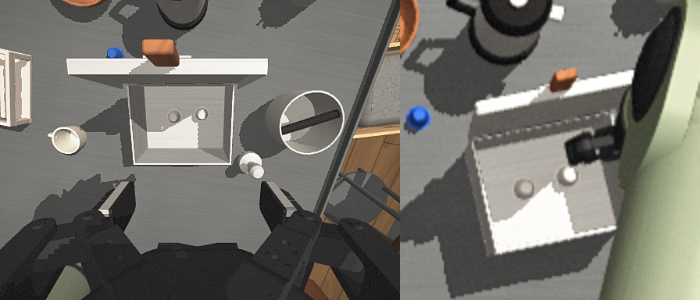

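Both capsules lie in the bin, and the pull is at (0.608,-0.247), matching the arc prediction. I go above it, descend and regrasp.

```bash
python3 -m inch '[[0.03,-0.01,0,0,0,0,0],[0.035,-0.011,0,0,0,0,0],[0.032,-0.01,0,0,0,0,0],[0,0,0,0,0,0,0],[0,0,0,0,0,0,0]]' 20; python3 -m inch '[[0,0,0.03,0,0,0,0],[0,0,0.03,0,0,0,0],[0,0,0.016,0,0,0,0],[0,0,0,0,0,0,0],[0,0,0,0,0,0,0.5]]'; python3 -m inch '[[0,0,0,0,0,0,1],[0,0,0,0,0,0,1],[0,0,0,0,0,0,1]]' 25
```

```text
clock: 18.1
position: [0.6084, -0.2472, 0.38]
tool_rot: [-3.141, 0.002, 0.179]
force: [-0.5, -1.3, 0.0]
grip_width: 0.0856
finger_force: 0.0
clock: 18.6
position: [0.6079, -0.2484, 0.306]
tool_rot: [3.141, -0.0, 0.177]
force: [0.8, -0.3, 0.2]
grip_width: 0.0733
finger_force: 0.0
clock: 18.9
position: [0.6084, -0.2478, 0.306]
tool_rot: [3.141, -0.001, 0.178]
force: [-0.5, 0.1, -0.2]
grip_width: 0.0283
finger_force: 0.0
```

```bash
python3 -m inch '[[0,0,0,0,0,0,1],[0,0,0,0,0,0,1]]' 25; python3 -m inch '[[-0.0197,0,-0.0008,0,0,0,1],[-0.0198,0,0.0012,0,0,0,1],[-0.0194,0,0.0032,0,0,0,1],[0,0,0,0,0,0,1]]'
```

```text
clock: 19.1
position: [0.6085, -0.247, 0.3061]
tool_rot: [-3.141, -0.001, 0.178]
force: [-1.7, 4.0, 6.9]
grip_width: 0.0257
finger_force: 27.1
clock: 19.5
position: [0.5485, -0.2577, 0.3019]
tool_rot: [-3.141, 0.001, 0.177]
force: [-1.0, 5.7, 0.1]
grip_width: 0.0257
finger_force: 27.8
```

```bash
python3 -m inch '[[-0.0192,0,0.0051,0,0,0,1],[-0.0185,0,0.007,0,0,0,1],[-0.0177,0,0.0087,0,0,0,1],[-0.0135,0,0.0083,0,0,0,1],[0,0,0,0,0,0,1]]'; python3 -m inch '[[0,0,0,0,0,0,1],[0,0,0,0,0,0,1],[0,0,0,0,0,0,1],[0,0,0,0,0,0,1],[0,0,0,0,0,0,1]]'
python3 - <<'E'
from h import *
s=telemetry.observe(); p=s["position"]; print(p,s["force"],s["finger_force"])
d=np.array([np.cos(.178),np.sin(.178)]); sd=(p[:2]-[.396,-.285])@d; hh=p[2]-.107
print("theta",np.arctan2(hh,.1978-sd), np.hypot(hh,.1978-sd))
save("scene","s3.png")
for r in landmark_of("lid_pull","scene"): print(r)
i=cv2.imread("pics/s3.png"); cv2.imwrite("pics/c4.png",cv2.resize(i[50:290,60:380],(800,600)))
E
```

```text
clock: 20.0
position: [0.4807, -0.2699, 0.2721]
tool_rot: [-3.14, 0.001, 0.177]
force: [-3.0, 6.4, 4.7]
grip_width: 0.0256
finger_force: 28.7
clock: 20.5
position: [0.4818, -0.2697, 0.2728]
tool_rot: [-3.141, 0.001, 0.178]
force: [-6.2, 5.8, 5.4]
grip_width: 0.0253
finger_force: 28.9
[ 0.48181974 -0.26970732  0.27278403] [-6.2141746   5.78870682  5.40828522] 28.85821759700775
theta 0.9823520407289241 0.1993063073195035
{'xy': [174.3, 90.5], 'score': 0.83}
```

View pics/c4.png

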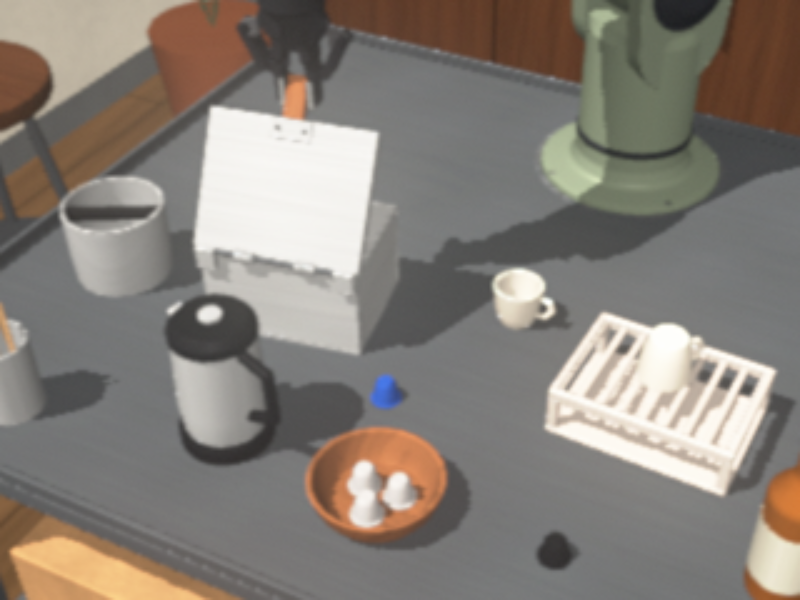

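The lid is held at about 0.98 rad (8.5 degrees under balance) with the pull gripped at (295,95) in the crop. The bowl, cup, rack and jug are undisturbed, so I'm handing in.

```bash
python3 -c "
from h import *
print(bot.job_done())"
```

```text
the job is handed in; nothing more can be done
None
```

I handed the job in with both spent capsules in the bin, the lid held about 8.5 degrees below its balance point, and the bowl, fresh capsules and other items apparently where they stood; no verdict came back.

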